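Offer the last tomato: pick in its holder, dish turned to the guest

TASK

Pull the long wooden serving pick out of the upright steel cup and stand it in the blue holder on the rim of the white dish. Then lift the dish straight off its mat by the arched handle and, in the air, give it a quarter turn so that the blue holder points to the mat's green edge, keeping the dish level and the tomato resting in its middle all the while. Finish while still holding the dish, still and level, about ten centimetres above the middle of the mat, and leave the other things on the counter where they are.

Things in the scene. Friction and masses are not known exactly. Their poses are not given: they have to be found in the camera images.
- dish: Loose round white dish, 190 mm across, rim 31 mm high, about 0.45 kg; floor slopes up 10 degrees from the centre. A steel arch with a wooden grip spans it; a blue pick holder sits outside the rim, a white counterweight tab opposite. Origin: centre of the underside. x points to the blue holder, y along the arch, z up. Starts on the mat, holder pointing roughly along the mat's -y.
- handle (a point): Centre of the dish's straight wooden grip, 125 mm above the dish's underside: a bar 18 mm wide (along the dish's x), 84 mm long (along the dish's y), 20 mm high. Grip it across its width from above. Axes as the dish. The steel arch (8 mm bar) goes down from both ends of the grip to the rim; the tomato's top is about 80 mm below the grip.
- dish_center (a point): Lowest point of the dish's sloping floor, at the dish's middle, 10 mm above its underside. Axes as the dish.
- socket (a point): Centre of the inner floor of the blue pick holder, an upright round tube on the rim, open at the top: inner diameter 20 mm, outer 28 mm, 44 mm deep. This point is 104 mm from the dish's centre along the dish's x and 18 mm above the dish's underside; the mouth is 44 mm above this point. Axes as the dish.
- tomato_center (a point): Centre of the loose red tomato, a ball 34 mm across, 25 g, which rolls freely.
- pick_center (a point): Middle of the loose round wooden serving pick, 150 mm long, 12 mm thick, foot tapered to 7 mm over 20 mm, yellow top end 20 mm long, 18 g. Its z axis runs along it to the yellow end; foot and top are 75 mm from this point. It stands loosely in the steel cup, foot down and 12 mm above the counter, and may lean a little.
- pick_foot (a point): Foot end of the serving pick (centre of its lower end face). Axes as pick_center.
- cup_mouth (a point): Centre of the mouth of the fixed narrow steel cup, 75 mm above the counter: outer diameter 34 mm, bore 19 mm, 63 mm deep, on a foot 68 mm across.
- mat: Fixed grey place mat, 260 mm (its x) by 320 mm (its y), 3 mm thick, with a green stripe along its +x edge. Origin: centre of its underside, on the counter.
- mug: Loose blue mug, 76 mm across and 92 mm high, a bystander. Origin: centre of its underside.
- mill: Loose dark wooden pepper mill, 52 mm across and 130 mm high, a bystander. Origin: centre of its underside.
- sauce: Loose amber sauce bottle, 54 mm across and 165 mm high, a bystander. Origin: centre of its underside.
- jam: Loose jam jar, 66 mm across and 90 mm high, a bystander. Origin: centre of its underside.
- tin: Loose green tin, 74 mm across and 100 mm high, a bystander. Origin: centre of its underside.
- bowl: Loose small white bowl, 110 mm across and 45 mm high, a bystander. Origin: centre of its underside.
There are look-alikes about, which are no part of the job. Leave any purple look-alike of the part that bears cup_mouth alone.

How it is judged:
On the way, in this order (a step that is already met when the one before it is completed fails the run):
1. the pick is pulled clear of the steel cup (z of pick_foot in the frame of cup_mouth above 0.01 m), for 0.1 s.
2. the pick stands in the dish's blue holder, let go, with the dish still on the mat (horizontal distance between pick_foot and socket below 0.013 m and z of pick_foot in the frame of socket below 0.012 m and angle between pick_center's own z axis and vertical below 0.45 rad and contact force between the fingers and pick below 0.05 N and height (world z) of dish below 0.012 m), for 0.2 s.
3. the dish is lifted off the mat before it is turned (height (world z) of dish above 0.025 m and angle between the x axis of dish and the y axis of mat, either way round below 0.6 rad), for 0.1 s.
At the end, for the whole second after the job is handed in: Dish held still in the fingers, underside 60 to 180 mm above the counter, within 70 mm of the mat's centre, blue holder towards the green edge within 15 degrees, level within 7 degrees; tomato within 15 mm of its centre; pick standing foot down in the holder, untouched by fingers (height (world z) of dish between 0.06 and 0.18 m and horizontal distance between dish and mat below 0.07 m and angle between the x axis of dish and the x axis of mat, either way round below 0.26 rad and x of socket in the frame of mat above 0 m and angle between dish's own z axis and vertical below 0.12 rad and horizontal distance between tomato_center and dish_center below 0.015 m and horizontal distance between pick_foot and socket below 0.013 m and z of pick_foot in the frame of socket below 0.012 m and angle between pick_center's own z axis and vertical below 0.45 rad and contact force between the fingers and dish above 1 N and contact force between the fingers and pick below 0.05 N and linear speed of dish below 0.03 m/s and angular speed of dish below 0.2 rad/s); the arm keeps its last pose, push and grip.
It fails at once if the tomato rolls more than 30 mm from the dish's middle (horizontal distance between tomato_center and dish_center above 0.03 m).
It fails at once if the dish is tilted by more than 15 degrees (angle between dish's own z axis and vertical above 0.26 rad).
It fails at once if the dish is turned while it stands on the mat (height (world z) of dish below 0.012 m and angle between the x axis of dish and the y axis of mat, either way round above 0.6 rad).
It fails at once if another thing on the counter is pushed more than 25 mm or tipped (distance of any of mug, mill, sauce, jam, tin, bowl from where it was at the start of the episode above 0.025 m or angle between any of mug, mill, sauce, jam, tin, bowl's own z axis and vertical above 0.25 rad).
It also fails if it takes over 59 s, if anything falls off the work surface, if the arm or the gripper's body presses on something with over 40 N, if the wrist force passes 120 N, or if a joint passes its speed limit or range.

ROBOT

A 6-joint arm with a two-finger parallel gripper is mounted at the origin on the work surface. World frame = base frame: x ahead of the robot, y to its left, z up, the work surface at z = 0. Lengths are in m, angles in rad, forces in N, time in s.
With the tool pointing down it reaches from about 0.375 to 0.825 m from the base axis. Payload 5.5 kg.
Tool frame: the origin (TCP) lies midway between the tips of the shut fingers; the grasp point (between the pads) lies 19 mm behind it; z points along the fingers, y is the line along which they close (so a half turn about z gives the same grasp; the last joint's range is limited). The gripper opens to 85 mm and grips with 20 to 120 N. Pads are 22 mm wide; open, the fingers measure 114 mm over their backs; the gripper's body (76 mm by 85 mm) begins 54 mm behind the grasp point. The pads swing forward as they close: fully open they stand 13 mm farther back than shut.
Start: joints at [-1.139, 0.314, -0.047, 1.21, 0, 1.571], TCP at [0.251, -0.545, 0.192] pointing down, gripper open.
Joint ranges: [-2.67, 2.67], [-0.69, 1.73], [-1.03, 1.25], [-2.08, 2.16], [-1.42, 1.45], [-3.14, 3.14]. Speed limits (rad/s): [2.39, 2.39, 3.01, 3.14, 3.14, 3.14].

INTERFACE

Orientations are given as a unit quaternion [x, y, z, w].
In Python, from plant import readout, read_camera, camera_model, ctrl gives the robot as it stands. The module is installed in compiled form; this text tells all that it offers.
- The arm moves only by the shell command python3 -m handwheel 'ROWS' [OPENING] [FORCE]. ROWS is JSON, a list of rows, each an object of numbers: "x", "y", "z": the shift along the tool's x, y, z each as a share of 0.2 m, from -1 to 1; "rx", "ry", "rz": the turn, a rotation vector about the tool's x, y, z each as a share of 180 degrees, from -1 to 1. In form: [{"x": .., "y": .., "z": .., "rx": .., "ry": .., "rz": ..}, ...]. A call has exactly 8 rows; each row is the pose to reach, as a shift and turn from the pose commanded when the call began, along the tool's axes at that moment, turning the shorter way round; what a row does not reach only later rows make up. A row lasts 1/8 s, in which the tool goes at most 62.5 mm and 10.7 degrees, less where a joint would pass 70% of its speed; a pose out of reach is approached as far as the arm can. A call with a number of a shift or a turn outside -1 to 1 is refused whole. A call with a gripper value outside its range is refused whole. OPENING is the opening, from 0 (shut) to 1 (fully open), set as the call begins (- or left out, the last holds). The fingers move at their own pace and stop on an object; FORCE is the grip in N (left out, the last holds). Time passes only in rows, so rows that repeat a pose let the fingers close, or fill a call up. It gives the time, the measured TCP pose, the force, the opening and the grip force at its end, in the units of the state.
- readout.read_state(): the state, without advancing time (a new reading comes with each control period).
- read_camera(name): name is "side" or "top" or "wrist"; returns the picture (400x640x3 uint8, blue, green, red); there is no depth.
- camera_model(name): a dict with "fx", "fy", "cx", "cy" (pixels), "k1" (the pictures are not rectified: a ray, as slopes to the right and down, at radius r is drawn at 1 + k1 r^2 times it, then the intrinsics apply), "cam_to_world" (4x4, takes a point from camera to world coordinates). Camera axes: x right, y up, looking along -z (the intrinsics and any distortion apply to the point x, -y, -z); pixel columns grow to the right and rows downward; lengths in m; the calibration is good to about 2 mm. A picture is of the moment at which its call begins: read the wrist's pose just before it. camera_model takes no time and is no camera call; for the wrist camera it gives the pose at the moment of the call.
- ctrl.job_done(): hands the job in; it is judged then, once.
The state is a dict: "time": time; "joint_positions": joint angles; "qd": joint speeds; "joint_efforts": joint torques, N m; "tool_pos": TCP position; "tool_rot": TCP orientation; "contact_force": force on the tool from outside, world axes, zero at the start; "torque": the same for the moment, N m; "gripper_width": finger opening in m; "grasp_force": force on a finger pad.
Only numpy, scipy, OpenCV 4.12 (cv2) and the standard library are available. Lean on these libraries where they do the work, as an engineer would, in place of code of your own. Each camera call takes 0.05 s, during which the arm holds its last target. There are 200 camera calls.

## Working session

There is one attempt and no reset: what is moved stays moved. The work goes in short steps, Python scripts to look and compute and a shell command to move; the robot and the scene stay as the last step left them, time stands still between calls to the robot, and variables do not carry over. Pictures are saved under pics/ and viewed, at most 10 in all, crops included, and the job is handed in when it is done.

```bash
mkdir -p pics; cat > h.py <<'E'
import numpy as np, cv2
from plant import readout, read_camera, camera_model, ctrl
from scipy.spatial.transform import Rotation as R
def ray(m,u,v):
    xd=(u-m['cx'])/m['fx']; yd=(v-m['cy'])/m['fy']; x,y=xd,yd
    for _ in range(20):
        s=1+m['k1']*(x*x+y*y); x,y=xd/s,yd/s
    T=np.array(m['cam_to_world']); d=T[:3,:3]@np.array([x,-y,-1]); return T[:3,3],d/np.linalg.norm(d)
def atz(m,u,v,z):
    o,d=ray(m,u,v); return o+d*(z-o[2])/d[2]
def proj(m,p):
    T=np.array(m['cam_to_world']); c=T[:3,:3].T@(np.array(p)-T[:3,3]); x,y=c[0]/-c[2],-c[1]/-c[2]
    s=1+m['k1']*(x*x+y*y); return m['cx']+m['fx']*x*s, m['cy']+m['fy']*y*s
def tri(l):
    A=np.zeros((3,3));b=np.zeros(3)
    for o,d in l:
        P=np.eye(3)-np.outer(d,d);A+=P;b+=P@o
    p=np.linalg.solve(A,b); return p,[np.linalg.norm((np.eye(3)-np.outer(d,d))@(p-o)) for o,d in l]
E
python3 - <<'E'
from h import *
for n in("top","side"):
    im=read_camera(n); cv2.imwrite(f"pics/{n}0.png",im)
    m=camera_model(n); print(n,{k:m[k] for k in('fx','cx','cy','k1')},np.round(m['cam_to_world'],3).tolist())
s=readout.read_state(); print(s['tool_pos'],s['tool_rot'],s['time'],s['gripper_width'])
E
```

```text
top {'fx': 362.51106729586684, 'cx': 321.088956651021, 'cy': 208.79938796114874, 'k1': -0.07755145468867423} [[0.007, 0.998, -0.069, 0.457], [-1.0, 0.006, -0.001, 0.044], [-0.0, 0.069, 0.998, 1.194], [0.0, 0.0, 0.0, 1.0]]
side {'fx': 481.6189595880261, 'cx': 318.0156530085814, 'cy': 203.01111319479543, 'k1': -0.043674341013779816} [[-0.818, 0.404, -0.41, 0.074], [-0.575, -0.556, 0.6, 0.787], [0.015, 0.726, 0.687, 0.928], [0.0, 0.0, 0.0, 1.0]]
[ 0.25084168 -0.54441141  0.19093014] [ 9.76785845e-01  2.14216770e-01 -1.72648124e-04 -7.47527844e-04] 0.1 0.08533049536007398
```

View pics/top0.png

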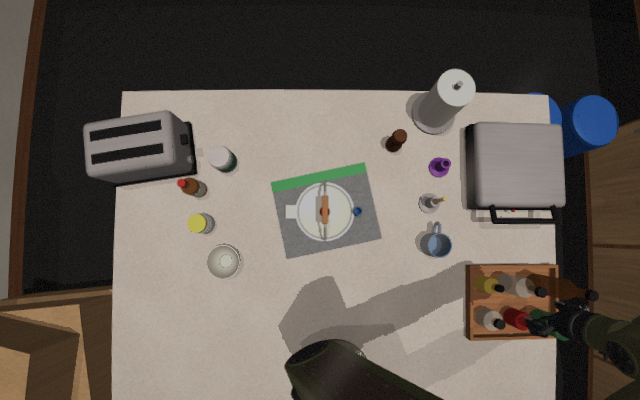

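View pics/side0.png

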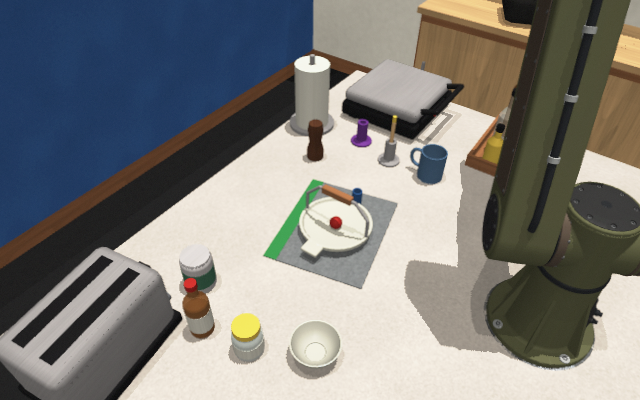

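The top view shows the dish at (324,211) with its holder at (357,211), and the mat's green edge at the top. Two things could be the cup: the steel one with the wooden pick at top (430,203) / side (390,155), and the purple one at top (440,167) / side (362,135). The purple one is the look-alike, so I choose the steel cup and check it in a crop.

```bash
python3 - <<'E'
from h import *
t=cv2.imread("pics/top0.png");s=cv2.imread("pics/side0.png")
def c(im,u,v,w,h,k):
    o=cv2.resize(im[v:v+h,u:u+w],None,fx=k,fy=k,interpolation=cv2.INTER_CUBIC)
    for i in range(0,w,10): cv2.putText(o,str(u+i),(i*k,9),0,.3,(0,0,255)); cv2.line(o,(i*k,0),(i*k,h*k),(0,0,255) if 0 else (90,90,90),1)
    for i in range(0,h,10): cv2.putText(o,str(v+i),(0,i*k+9),0,.3,(0,0,255)); cv2.line(o,(0,i*k),(w*k,i*k),(90,90,90),1)
    return o
a=np.hstack([c(t,410,185,50,37,8),c(t,280,178,100,74,4)])
b=np.hstack([c(s,370,110,50,60,5),c(s,290,175,110,60,5)])[:, :800]
o=np.zeros((a.shape[0]+b.shape[0],800,3),np.uint8);o[:a.shape[0],:a.shape[1]]=a;o[a.shape[0]:,:b.shape[1]]=b
cv2.imwrite("pics/crop0.png",o)
E
```

```text
(no output)
```

View pics/crop0.png

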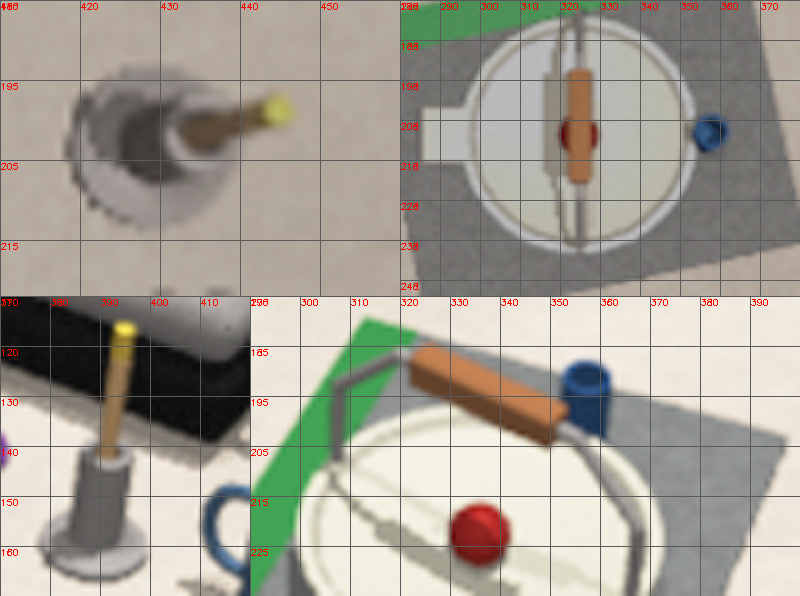

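```bash
python3 - <<'E'
from h import *
t=camera_model("top");s=camera_model("side");f=lambda x:np.round(x,4)
for n,a,b in(("tip",(444.2,198.8),(394.8,116.4)),("mouth",(434,200.8),(391.3,141)),("hold",(358,211),(357.4,191)),("grip",(324.9,209.6),(337.8,192))):
    p,e=tri([ray(t,*a),ray(s,*b)]); print(n,f(p),f(e))
print("mouth z75",f(atz(t,434,200.8,.075)),f(atz(s,391.3,141,.075)))
print("hold z.065",f(atz(t,358,211,.065)),f(atz(s,357.4,191,.065)))
print("tipz",f(atz(t,444.2,198.8,.16)),f(atz(s,394.8,116.4,.16)))
print("grip",[f(atz(t,u,v,.138)) for u,v in((324.9,195.2),(324.9,209.6),(324.9,224))])
q=[atz(t,u,v,.003) for u,v in((271,183),(363,164),(381,239),(287,258))]; print("mat",f(q),f(np.mean(q,0)))
q=np.array(q);d=q[0]+q[1]-q[2]-q[3]; print("matx yaw",np.degrees(np.arctan2(d[1],d[0])))
for n,u,v,z in(("mug",438,245,.092),("mill",399,136,.13),("purple",440,167,.05)):print(n,f(atz(t,u,v,z)))
st=readout.read_state(); print(R.from_quat(st['tool_rot']).as_matrix().round(3))
E
```

```text
tip [ 0.5604 -0.3104  0.161 ] [0.0009 0.0009]
mouth [ 0.561  -0.3081  0.075 ] [0.0007 0.0007]
hold [ 0.5302 -0.0703  0.0622] [0.0013 0.0013]
grip [0.5288 0.0339 0.1356] [0.001 0.001]
mouth z75 [ 0.5616 -0.3078  0.075 ] [ 0.5603 -0.3084  0.075 ]
hold z.065 [ 0.5289 -0.0706  0.065 ] [ 0.5299 -0.067   0.065 ]
tipz [ 0.5597 -0.3111  0.16  ] [ 0.5618 -0.3113  0.16  ]
grip [array([0.57  , 0.0337, 0.138 ]), array([0.5277, 0.0335, 0.138 ]), array([0.4857, 0.0332, 0.138 ])]
mat [[ 0.624   0.2114  0.003 ]
 [ 0.6897 -0.0938  0.003 ]
 [ 0.4412 -0.1526  0.003 ]
 [ 0.3773  0.1552  0.003 ]] [0.533 0.03  0.003]
matx yaw 13.078171623738868
mug [ 0.4247 -0.313   0.092 ]
mill [ 0.7513 -0.188   0.13  ]
purple [ 0.6734 -0.3373  0.05  ]
[[ 0.908  0.418 -0.001]
 [ 0.418 -0.908  0.001]
 [-0.    -0.002 -1.   ]]
```

The close crop confirms it: a steel cup with a wooden pick and yellow tip, tip at top (444,199) and side (395,116). The cameras agree to 1–2 mm. I move over the pick with the fingers closing along world x.

```bash
python3 -m handwheel '[{"x":0.1,"y":-0.03,"rz":-0.045},{"x":0.22,"y":-0.05,"rz":-0.09},{"x":0.35,"y":-0.08,"rz":-0.135},{"x":0.48,"y":-0.11,"rz":-0.18},{"x":0.61,"y":-0.14,"rz":-0.225},{"x":0.74,"y":-0.17,"z":-0.03,"rz":-0.27},{"x":0.86,"y":-0.19,"z":-0.05,"rz":-0.315},{"x":0.95,"y":-0.21,"z":-0.05,"rz":-0.36}]' 1 40; python3 -c "
from h import *
s=readout.read_state();print(s['joint_positions'],s['tool_pos'],R.from_quat(s['tool_rot']).as_matrix().round(3))"
```

```text
[-1.13902198e+00  3.14153355e-01 -4.79605369e-02  1.21021675e+00
 -1.70230999e-05  1.57079073e+00] [ 0.25084168 -0.54441141  0.19093014] [[ 0.908  0.418 -0.001]
 [ 0.418 -0.908  0.001]
 [-0.    -0.002 -1.   ]]invalid input at $[0]: expected keys x, y, z, rx, ry, rz
```

```bash
python3 -m handwheel '[{"x":0.1,"y":-0.03,"z":0,"rx":0,"ry":0,"rz":-0.045},{"x":0.22,"y":-0.05,"z":0,"rx":0,"ry":0,"rz":-0.09},{"x":0.35,"y":-0.08,"z":0,"rx":0,"ry":0,"rz":-0.135},{"x":0.48,"y":-0.11,"z":0,"rx":0,"ry":0,"rz":-0.18},{"x":0.61,"y":-0.14,"z":0,"rx":0,"ry":0,"rz":-0.225},{"x":0.74,"y":-0.17,"z":-0.03,"rx":0,"ry":0,"rz":-0.27},{"x":0.86,"y":-0.19,"z":-0.05,"rx":0,"ry":0,"rz":-0.315},{"x":0.95,"y":-0.21,"z":-0.05,"rx":0,"ry":0,"rz":-0.36}]' 1 40; python3 -c "
from h import *
s=readout.read_state();print(s['joint_positions'],s['tool_pos'],R.from_quat(s['tool_rot']).as_matrix().round(3))"
```

```text
time: 1.1
tool_pos: [0.4069, -0.4265, 0.2016]
tool_rot: [0.708, 0.706, 0.0, -0.0]
contact_force: [-0.1, 0.3, 0.4]
gripper_width: 0.0857
grasp_force: 0.0
[-8.09058025e-01  2.90222473e-01 -5.59830046e-02  1.22478658e+00
  8.76371801e-05  7.64464667e-01] [ 0.40686955 -0.42654579  0.20163858] [[ 0.003  1.    -0.   ]
 [ 1.    -0.003  0.   ]
 [ 0.    -0.    -1.   ]]
```

```bash
python3 -m handwheel '[{"x":0.08,"y":0.1,"z":0,"rx":0,"ry":0,"rz":0},{"x":0.18,"y":0.24,"z":0,"rx":0,"ry":0,"rz":0},{"x":0.3,"y":0.39,"z":0,"rx":0,"ry":0,"rz":0},{"x":0.42,"y":0.54,"z":0,"rx":0,"ry":0,"rz":0},{"x":0.52,"y":0.68,"z":0,"rx":0,"ry":0,"rz":0},{"x":0.57,"y":0.75,"z":0,"rx":0,"ry":0,"rz":0},{"x":0.59,"y":0.77,"z":0,"rx":0,"ry":0,"rz":0},{"x":0.59,"y":0.77,"z":0,"rx":0,"ry":0,"rz":0}]' 1 40; python3 -c "
from h import *
s=readout.read_state();print(s['tool_pos']);m=camera_model('wrist');cv2.imwrite('pics/w1.png',read_camera('wrist'));print(proj(m,(.5605,-.31,.162)),proj(m,(.561,-.308,.075)))"
```

```text
time: 2.1
tool_pos: [0.5604, -0.3108, 0.2015]
tool_rot: [0.71, 0.704, -0.0, -0.0]
contact_force: [-1.0, -0.8, 0.8]
gripper_width: 0.0855
grasp_force: 0.0
[ 0.56044169 -0.31083568  0.20154515]
(np.float64(317.2260354055088), np.float64(210.81713980519632)) (np.float64(317.79847189296765), np.float64(181.1802798178368))
```

View pics/w1.png

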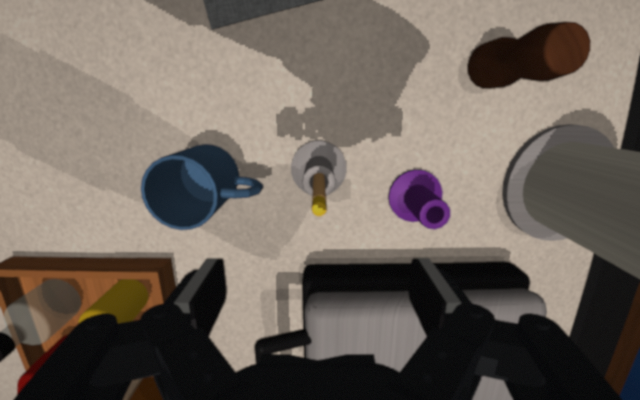

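The wrist view shows the pick tip at (319,209) between the fingers, 2 px from the prediction. Next I descend and grip.

```bash
Z='' ; python3 -m handwheel '[{"x":0.01,"y":0,"z":0.06,"rx":0,"ry":0,"rz":0},{"x":0.01,"y":0,"z":0.16,"rx":0,"ry":0,"rz":0},{"x":0.01,"y":0,"z":0.26,"rx":0,"ry":0,"rz":0},{"x":0.01,"y":0,"z":0.34,"rx":0,"ry":0,"rz":0},{"x":0.01,"y":0,"z":0.4,"rx":0,"ry":0,"rz":0},{"x":0.01,"y":0,"z":0.42,"rx":0,"ry":0,"rz":0},{"x":0.01,"y":0,"z":0.42,"rx":0,"ry":0,"rz":0},{"x":0.01,"y":0,"z":0.42,"rx":0,"ry":0,"rz":0}]' 1 30
python3 -m handwheel '[{"x":0,"y":0,"z":0,"rx":0,"ry":0,"rz":0},{"x":0,"y":0,"z":0,"rx":0,"ry":0,"rz":0},{"x":0,"y":0,"z":0,"rx":0,"ry":0,"rz":0},{"x":0,"y":0,"z":0,"rx":0,"ry":0,"rz":0},{"x":0,"y":0,"z":0,"rx":0,"ry":0,"rz":0},{"x":0,"y":0,"z":0,"rx":0,"ry":0,"rz":0},{"x":0,"y":0,"z":0,"rx":0,"ry":0,"rz":0},{"x":0,"y":0,"z":0,"rx":0,"ry":0,"rz":0}]' 0 30
```

```text
time: 3.15
tool_pos: [0.5616, -0.3087, 0.1184]
tool_rot: [0.71, 0.704, 0.0, 0.001]
contact_force: [0.0, -0.6, -0.1]
gripper_width: 0.0852
grasp_force: 0.0
time: 4.15
tool_pos: [0.5611, -0.3086, 0.1178]
tool_rot: [0.71, 0.704, 0.0, 0.0]
contact_force: [0.1, -0.8, 1.2]
gripper_width: 0.0091
grasp_force: 29.3
```

```bash
python3 -m handwheel '[{"x":0,"y":0,"z":-0.05,"rx":0,"ry":0,"rz":0},{"x":0,"y":0,"z":-0.12,"rx":0,"ry":0,"rz":0},{"x":0,"y":0,"z":-0.2,"rx":0,"ry":0,"rz":0},{"x":0,"y":0,"z":-0.3,"rx":0,"ry":0,"rz":0},{"x":0,"y":0,"z":-0.4,"rx":0,"ry":0,"rz":0},{"x":0,"y":0,"z":-0.48,"rx":0,"ry":0,"rz":0},{"x":0,"y":0,"z":-0.5,"rx":0,"ry":0,"rz":0},{"x":0,"y":0,"z":-0.5,"rx":0,"ry":0,"rz":0}]' 0 30
python3 - <<'E'
from h import *
s=readout.read_state();print(s['tool_pos']);g=s['tool_pos'];f=(g[0],g[1],.112)
o=[]
for n in("side","top"):
    im=read_camera(n);m=camera_model(n);u,v=proj(m,f);print(n,u,v);u,v=int(u),int(v)
    a=max(0,u-40);b=max(0,v-40);c=cv2.resize(im[b:b+70,a:a+66],None,fx=6,fy=6,interpolation=cv2.INTER_CUBIC);print(a,b);o.append(c[:420,:396])
cv2.imwrite("pics/lift.png",np.hstack(o))
E
```

```text
time: 5.15
tool_pos: [0.5611, -0.3085, 0.2177]
tool_rot: [0.71, 0.704, 0.0, 0.0]
contact_force: [-0.0, -0.6, -0.8]
gripper_width: 0.0093
grasp_force: 29.2
[ 0.56108458 -0.30853171  0.2177153 ]
side 392.5615366587666 130.68740749739243
352 90
top 438.02313675926376 199.87536496488335
398 159
```

View pics/lift.png

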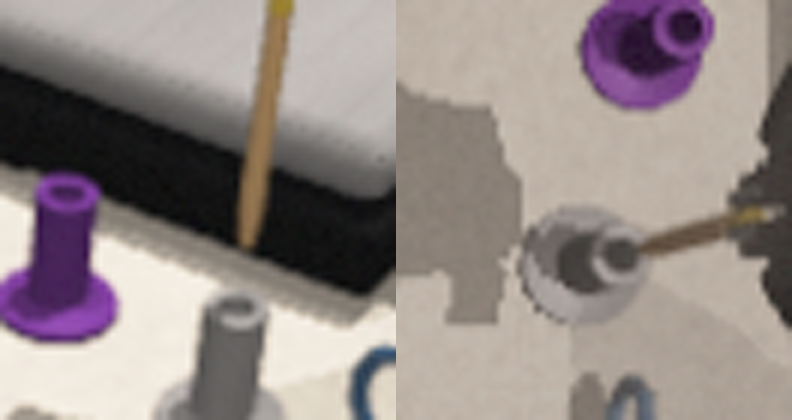

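The pick is clear, with its foot at about side (393.3,131) and top (439.8,200.4).

```bash
python3 - <<'E'
from h import *
t=camera_model("top");s=camera_model("side")
print(tri([ray(t,439.8,200.4),ray(s,393.3,131)]))
print(atz(s,393.3,131,.112),atz(t,439.8,200.4,.112))
E
```

```text
(array([ 0.56067854, -0.31516229,  0.1072837 ]), [np.float64(0.0007839554068288532), np.float64(0.0007839554068287355)])
[ 0.55855247 -0.30842271  0.112     ] [ 0.55953442 -0.31396517  0.112     ]
```

```bash
python3 -m handwheel '[{"x":0.06,"y":-0.01,"z":0,"rx":0,"ry":0,"rz":0},{"x":0.17,"y":-0.03,"z":0,"rx":0,"ry":0,"rz":0},{"x":0.32,"y":-0.06,"z":0,"rx":0,"ry":0,"rz":0},{"x":0.48,"y":-0.09,"z":0,"rx":0,"ry":0,"rz":0},{"x":0.64,"y":-0.12,"z":0,"rx":0,"ry":0,"rz":0},{"x":0.79,"y":-0.14,"z":0,"rx":0,"ry":0,"rz":0},{"x":0.9,"y":-0.16,"z":0,"rx":0,"ry":0,"rz":0},{"x":0.95,"y":-0.16,"z":0,"rx":0,"ry":0,"rz":0}]' 0 30
python3 -m handwheel '[{"x":0.06,"y":0,"z":0,"rx":0,"ry":0,"rz":0},{"x":0.13,"y":0,"z":0,"rx":0,"ry":0,"rz":0},{"x":0.2,"y":0,"z":0.02,"rx":0,"ry":0,"rz":0},{"x":0.25,"y":0,"z":0.06,"rx":0,"ry":0,"rz":0},{"x":0.26,"y":0,"z":0.1,"rx":0,"ry":0,"rz":0},{"x":0.26,"y":0,"z":0.13,"rx":0,"ry":0,"rz":0},{"x":0.26,"y":0,"z":0.13,"rx":0,"ry":0,"rz":0},{"x":0.26,"y":0,"z":0.13,"rx":0,"ry":0,"rz":0}]' 0 30
python3 - <<'E'
from h import *
s=readout.read_state();print(s['tool_pos']);f=(.53,-.07,.085)
o=[]
for n in("side","top"):
    im=read_camera(n);m=camera_model(n);u,v=proj(m,f);print(n,u,v);u,v=int(u),int(v)
    a=max(0,u-25);b=max(0,v-25);c=cv2.resize(im[b:b+50,a:a+50],None,fx=8,fy=8,interpolation=cv2.INTER_CUBIC);print(a,b)
    for i in range(0,50,10): cv2.putText(c,str(a+i),(i*8,9),0,.3,(0,0,255)); cv2.line(c,(i*8,0),(i*8,5),(0,0,255)); cv2.putText(c,str(b+i),(0,i*8+9),0,.3,(0,0,255))
    o.append(c)
cv2.imwrite("pics/ins.png",np.hstack(o))
E
```

```text
time: 6.25
tool_pos: [0.5301, -0.1166, 0.2179]
tool_rot: [0.709, 0.705, -0.0, 0.0]
contact_force: [0.3, -1.1, -0.5]
gripper_width: 0.0094
grasp_force: 29.3
time: 7.25
tool_pos: [0.5311, -0.0666, 0.1918]
tool_rot: [0.71, 0.704, 0.0, 0.0]
contact_force: [0.1, 0.3, -0.1]
gripper_width: 0.0094
grasp_force: 29.3
[ 0.53111523 -0.0666014   0.19183725]
side 358.4947612720179 184.77487803705938
333 159
top 358.4519860398593 210.22017787117423
333 185
```

View pics/ins.png

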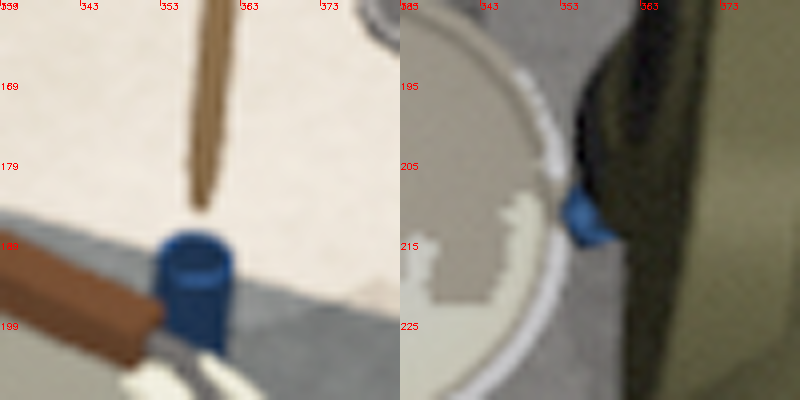

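The side view shows the foot at (358,185) just above the holder mouth at (357.4,190.5), so it is aligned. I insert it slowly.

```bash
python3 -m handwheel '[{"x":0,"y":0,"z":0.03,"rx":0,"ry":0,"rz":0},{"x":0,"y":0,"z":0.07,"rx":0,"ry":0,"rz":0},{"x":0,"y":0,"z":0.11,"rx":0,"ry":0,"rz":0},{"x":0,"y":0,"z":0.15,"rx":0,"ry":0,"rz":0},{"x":0,"y":0,"z":0.19,"rx":0,"ry":0,"rz":0},{"x":0,"y":0,"z":0.22,"rx":0,"ry":0,"rz":0},{"x":0,"y":0,"z":0.22,"rx":0,"ry":0,"rz":0},{"x":0,"y":0,"z":0.22,"rx":0,"ry":0,"rz":0}]' 0 30
python3 - <<'E'
from h import *
im=read_camera("side");a,b=310,140
c=cv2.resize(im[b:b+100,a:a+100],None,fx=6,fy=6,interpolation=cv2.INTER_CUBIC)
cv2.imwrite("pics/ins2.png",c)
E
```

```text
time: 8.35
tool_pos: [0.5312, -0.0663, 0.1479]
tool_rot: [0.71, 0.704, 0.0, 0.0]
contact_force: [0.0, 0.5, -1.2]
gripper_width: 0.0091
grasp_force: 29.3
```

View pics/ins2.png

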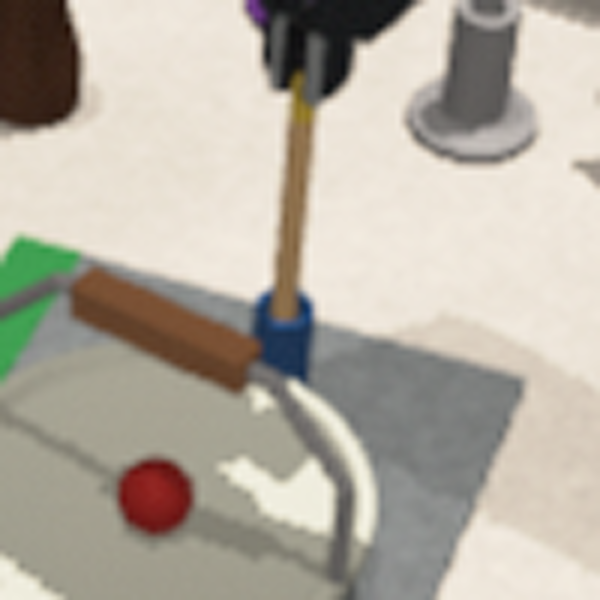

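The pick has entered the holder, so I lower the last 16 mm or so, open and retreat upward.

```bash
python3 -m handwheel '[{"x":0,"y":0,"z":0.02,"rx":0,"ry":0,"rz":0},{"x":0,"y":0,"z":0.04,"rx":0,"ry":0,"rz":0},{"x":0,"y":0,"z":0.06,"rx":0,"ry":0,"rz":0},{"x":0,"y":0,"z":0.075,"rx":0,"ry":0,"rz":0},{"x":0,"y":0,"z":0.085,"rx":0,"ry":0,"rz":0},{"x":0,"y":0,"z":0.085,"rx":0,"ry":0,"rz":0},{"x":0,"y":0,"z":0.085,"rx":0,"ry":0,"rz":0},{"x":0,"y":0,"z":0.085,"rx":0,"ry":0,"rz":0}]' 0 30
python3 -m handwheel '[{"x":0,"y":0,"z":0,"rx":0,"ry":0,"rz":0},{"x":0,"y":0,"z":0,"rx":0,"ry":0,"rz":0},{"x":0,"y":0,"z":0,"rx":0,"ry":0,"rz":0},{"x":0,"y":0,"z":0,"rx":0,"ry":0,"rz":0},{"x":0,"y":0,"z":0,"rx":0,"ry":0,"rz":0},{"x":0,"y":0,"z":0,"rx":0,"ry":0,"rz":0},{"x":0,"y":0,"z":0,"rx":0,"ry":0,"rz":0},{"x":0,"y":0,"z":0,"rx":0,"ry":0,"rz":0}]' 0.8 30
python3 -m handwheel '[{"x":0,"y":0,"z":-0.04,"rx":0,"ry":0,"rz":0},{"x":0,"y":0,"z":-0.12,"rx":0,"ry":0,"rz":0},{"x":0,"y":0,"z":-0.22,"rx":0,"ry":0,"rz":0},{"x":0,"y":0,"z":-0.34,"rx":0,"ry":0,"rz":0},{"x":0,"y":0,"z":-0.46,"rx":0,"ry":0,"rz":0},{"x":0,"y":0,"z":-0.55,"rx":0,"ry":0,"rz":0},{"x":0,"y":0,"z":-0.6,"rx":0,"ry":0,"rz":0},{"x":0,"y":0,"z":-0.6,"rx":0,"ry":0,"rz":0}]' 0.8 30
```

```text
time: 9.4
tool_pos: [0.5311, -0.0663, 0.1308]
tool_rot: [0.71, 0.704, 0.0, 0.0]
contact_force: [0.4, -0.6, -0.1]
gripper_width: 0.0089
grasp_force: 29.3
time: 10.4
tool_pos: [0.531, -0.0663, 0.1307]
tool_rot: [0.71, 0.704, -0.0, 0.0]
contact_force: [-0.3, -0.6, 0.4]
gripper_width: 0.0684
grasp_force: 0.0
time: 11.4
tool_pos: [0.5316, -0.0663, 0.2518]
tool_rot: [0.71, 0.704, 0.001, 0.001]
contact_force: [0.7, -0.3, 0.2]
gripper_width: 0.0684
grasp_force: 0.0
```

```bash
python3 -m handwheel '[{"x":0.04,"y":0,"z":0,"rx":0,"ry":0,"rz":-0.05},{"x":0.11,"y":0,"z":0,"rx":0,"ry":0,"rz":-0.11},{"x":0.2,"y":0,"z":0,"rx":0,"ry":0,"rz":-0.17},{"x":0.3,"y":-0.01,"z":0,"rx":0,"ry":0,"rz":-0.23},{"x":0.39,"y":-0.01,"z":0,"rx":0,"ry":0,"rz":-0.29},{"x":0.46,"y":-0.02,"z":0,"rx":0,"ry":0,"rz":-0.35},{"x":0.49,"y":-0.02,"z":0,"rx":0,"ry":0,"rz":-0.4},{"x":0.5,"y":-0.02,"z":0,"rx":0,"ry":0,"rz":-0.45}]' 0.6 30
python3 -m handwheel '[{"x":0,"y":0,"z":0,"rx":0,"ry":0,"rz":-0.03},{"x":0,"y":0,"z":0,"rx":0,"ry":0,"rz":-0.055},{"x":0,"y":0,"z":0,"rx":0,"ry":0,"rz":-0.055},{"x":0,"y":0,"z":0,"rx":0,"ry":0,"rz":-0.055},{"x":0,"y":0,"z":0,"rx":0,"ry":0,"rz":-0.055},{"x":0,"y":0,"z":0,"rx":0,"ry":0,"rz":-0.055},{"x":0,"y":0,"z":0,"rx":0,"ry":0,"rz":-0.055},{"x":0,"y":0,"z":0,"rx":0,"ry":0,"rz":-0.055}]' 0.6 30
python3 - <<'E'
from h import *
s=readout.read_state();print(s['tool_pos'],s['joint_positions'][5]);M=R.from_quat(s['tool_rot']).as_matrix();print(M.round(3))
m=camera_model('wrist');w=read_camera('wrist')
for p in((.5285,.0337,.138),(.5285,-.07,.065),(.57,.0337,.138),(.4865,.0337,.138)):print(proj(m,p))
z=read_camera('side');c=cv2.resize(z[140:240,310:410],None,fx=4,fy=4,interpolation=cv2.INTER_CUBIC)
o=np.zeros((400,800,3),np.uint8);o[:,:400]=w[:,120:520];o[:,400:]=c;cv2.imwrite('pics/w2.png',o)
E
```

```text
time: 12.4
tool_pos: [0.5272, 0.0342, 0.2498]
tool_rot: [0.079, 0.997, -0.0, -0.001]
contact_force: [-0.7, -0.2, 0.4]
gripper_width: 0.0511
grasp_force: 0.0
time: 13.4
tool_pos: [0.5278, 0.0338, 0.2508]
tool_rot: [-0.004, 1.0, 0.0, 0.0]
contact_force: [0.0, -0.5, -0.3]
gripper_width: 0.0514
grasp_force: 0.0
[0.52780512 0.0337734  0.25077793] 0.056317485341557436
[[-1.    -0.008  0.   ]
 [-0.008  1.     0.   ]
 [-0.     0.    -1.   ]]
(np.float64(316.6952424216329), np.float64(187.38533590025497))
(np.float64(229.49216190301007), np.float64(171.60126163447802))
(np.float64(316.42540109083046), np.float64(227.59509602691892))
(np.float64(316.99203468871826), np.float64(143.37658819740224))
```

View pics/w2.png

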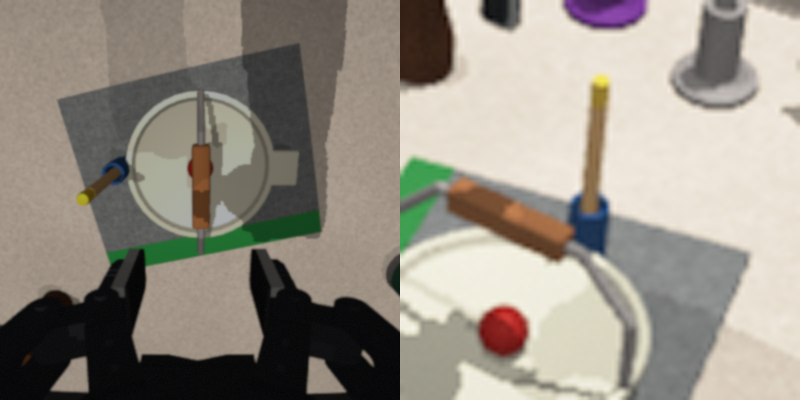

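The wrist view shows the grip bar at (321,186), aligned in yaw and about 4 px right of prediction. The side view shows the pick standing in the holder, tip at (360,160), and the tomato in the middle. I descend with a 3 mm correction and grip.

```bash
python3 -m handwheel '[{"x":0,"y":0.015,"z":0.06,"rx":0,"ry":0,"rz":0},{"x":0,"y":0.015,"z":0.16,"rx":0,"ry":0,"rz":0},{"x":0,"y":0.015,"z":0.28,"rx":0,"ry":0,"rz":0},{"x":0,"y":0.015,"z":0.4,"rx":0,"ry":0,"rz":0},{"x":0,"y":0.015,"z":0.52,"rx":0,"ry":0,"rz":0},{"x":0,"y":0.015,"z":0.62,"rx":0,"ry":0,"rz":0},{"x":0,"y":0.015,"z":0.69,"rx":0,"ry":0,"rz":0},{"x":0,"y":0.015,"z":0.715,"rx":0,"ry":0,"rz":0}]' 0.6 30
python3 -m handwheel '[{"x":0,"y":0,"z":0,"rx":0,"ry":0,"rz":0},{"x":0,"y":0,"z":0,"rx":0,"ry":0,"rz":0},{"x":0,"y":0,"z":0,"rx":0,"ry":0,"rz":0},{"x":0,"y":0,"z":0,"rx":0,"ry":0,"rz":0},{"x":0,"y":0,"z":0,"rx":0,"ry":0,"rz":0},{"x":0,"y":0,"z":0,"rx":0,"ry":0,"rz":0},{"x":0,"y":0,"z":0,"rx":0,"ry":0,"rz":0},{"x":0,"y":0,"z":0,"rx":0,"ry":0,"rz":0}]' 0 70
```

```text
time: 14.5
tool_pos: [0.527, 0.0368, 0.1066]
tool_rot: [-0.004, 1.0, -0.0, -0.001]
contact_force: [-0.4, -0.2, 0.6]
gripper_width: 0.0515
grasp_force: 0.0
time: 15.5
tool_pos: [0.5278, 0.0368, 0.1077]
tool_rot: [-0.004, 1.0, 0.0, -0.0]
contact_force: [-0.5, 0.0, 0.6]
gripper_width: 0.0002
grasp_force: 0.0
```

The grip shut on nothing, so I look again.

```bash
python3 - <<'E'
from h import *
s=readout.read_state();print(s['tool_pos'],s['gripper_width'],s['grasp_force'])
w=read_camera('wrist')
z=read_camera('side');c=cv2.resize(z[140:240,310:410],None,fx=4,fy=4,interpolation=cv2.INTER_CUBIC)
o=np.zeros((400,800,3),np.uint8);o[:,:400]=w[:,120:520];o[:,400:]=c;cv2.imwrite('pics/w3.png',o)
E
```

```text
[0.52776521 0.03677604 0.10768405] 0.00024206215502518705 0.0
```

View pics/w3.png

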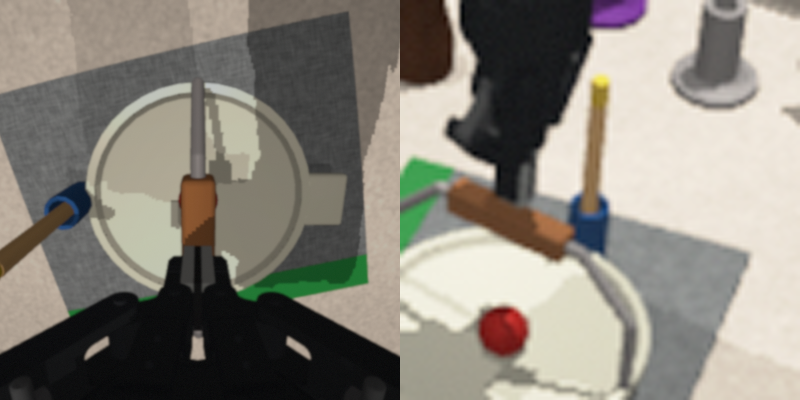

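```bash
python3 - <<'E'
from h import *
s=readout.read_state();p=s['tool_pos'];m=camera_model('side');w=camera_model('wrist')
for z in(p[2],p[2]+.019,.138,.145):print(z,proj(m,(p[0],p[1],z)),proj(w,(p[0],p[1],z)))
for x in(.57,.4865):
  for y in(.025,.043): print(x,y,proj(m,(x,y,.138)),proj(w,(x,y,.138)))
print(w['fx'],np.round(w['cam_to_world'],3).tolist(),s['contact_force'])
print(readout.read_state().keys(),s['joint_efforts'])
E
```

```text
0.10769395794341932 (np.float64(337.4338155851802), np.float64(201.11518863871922)) (np.float64(316.4839978612893), np.float64(231.41416967579505))
0.1266939579434193 (np.float64(337.7615987552312), np.float64(195.49508344288185)) (np.float64(316.408127215503), np.float64(244.23090640056296))
0.138 (np.float64(337.95997446654064), np.float64(192.0918515753993)) (np.float64(316.35533652128714), np.float64(253.1605648918234))
0.145 (np.float64(338.08406529345547), np.float64(189.96227534370925)) (np.float64(316.3191825354224), np.float64(259.2817222733832))
0.57 0.025 (np.float64(326.44575965629645), np.float64(182.86645077509436)) (np.float64(295.4181554826589), np.float64(319.53679474913633))
0.57 0.043 (np.float64(322.33999686743624), np.float64(186.72551149602572)) (np.float64(326.79146123880673), np.float64(319.7485914339645))
0.4865 0.025 (np.float64(354.81555365225927), np.float64(196.18646961422064)) (np.float64(292.98661142333697), np.float64(176.74234412677347))
0.4865 0.043 (np.float64(350.8555769326756), np.float64(200.2833622977458)) (np.float64(329.595214733022), np.float64(176.99119386076168))
316.6626541148345 [[-0.007, -0.956, -0.294, 0.453], [1.0, -0.007, -0.002, 0.037], [0.0, -0.294, 0.956, 0.29], [0.0, 0.0, 0.0, 1.0]] [-0.16844778 -0.68329418 -0.06069828]
dict_keys(['time', 'joint_positions', 'qd', 'joint_efforts', 'tool_pos', 'tool_rot', 'contact_force', 'torque', 'grasp_force', 'gripper_width']) [-2.10594793e-03 -4.65384865e+01  3.17002058e+01  2.01959818e-03
 -2.22626445e-04  1.91928308e-05]
```

In the side views the finger ends sit well above the reported TCP, and the pick was held only by its top. I raise 40 mm and measure where the shut fingers end, using the pixels along the tool axis.

```bash
python3 -m handwheel '[{"x":0,"y":0,"z":-0.03,"rx":0,"ry":0,"rz":0},{"x":0,"y":0,"z":-0.08,"rx":0,"ry":0,"rz":0},{"x":0,"y":0,"z":-0.13,"rx":0,"ry":0,"rz":0},{"x":0,"y":0,"z":-0.18,"rx":0,"ry":0,"rz":0},{"x":0,"y":0,"z":-0.2,"rx":0,"ry":0,"rz":0},{"x":0,"y":0,"z":-0.2,"rx":0,"ry":0,"rz":0},{"x":0,"y":0,"z":-0.2,"rx":0,"ry":0,"rz":0},{"x":0,"y":0,"z":-0.2,"rx":0,"ry":0,"rz":0}]' 0 30
python3 - <<'E'
from h import *
s=readout.read_state();p=s['tool_pos'];print(p)
for n in('side','wrist'):
    m=camera_model(n);im=read_camera(n)
    print(n)
    for dz in np.arange(-.01,.07,.004):
        u,v=proj(m,(p[0],p[1],p[2]+dz)); i,j=int(round(v)),int(round(u)); print(f"{dz:.3f}",i,j,*[tuple(int(q) for q in im[i,j+k]) for k in(-3,-1,1,3)])
E
```

```text
time: 16.6
tool_pos: [0.5274, 0.0367, 0.1473]
tool_rot: [-0.004, 1.0, -0.0, -0.0]
contact_force: [-0.4, -0.2, 1.6]
gripper_width: 0.0001
grasp_force: 0.0
[0.52744331 0.03674344 0.14727875]
side
-0.010 192 338 (43, 66, 98) (42, 66, 98) (51, 80, 121) (77, 115, 169)
-0.006 191 338 (43, 66, 99) (42, 66, 98) (56, 83, 122) (106, 122, 149)
-0.002 190 338 (43, 67, 100) (49, 70, 100) (98, 105, 117) (134, 136, 134)
0.002 189 338 (50, 71, 102) (99, 106, 117) (133, 135, 133) (142, 143, 140)
0.006 187 338 (136, 138, 137) (143, 144, 142) (144, 147, 145) (167, 175, 179)
0.010 186 338 (148, 150, 150) (163, 169, 174) (187, 199, 209) (203, 218, 226)
0.014 185 338 (181, 191, 199) (201, 215, 223) (215, 227, 236) (218, 229, 238)
0.018 184 339 (218, 228, 237) (216, 227, 236) (218, 229, 237) (221, 232, 240)
0.022 182 339 (216, 228, 236) (220, 231, 239) (219, 230, 238) (219, 230, 237)
0.026 181 339 (214, 227, 235) (219, 230, 238) (218, 229, 237) (217, 228, 236)
0.030 180 339 (213, 227, 235) (215, 228, 235) (218, 229, 237) (215, 227, 235)
0.034 179 339 (213, 226, 234) (202, 218, 226) (175, 188, 197) (203, 22
[... 1156 characters left out ...]
16 (46, 48, 48) (17, 17, 19) (12, 12, 11) (14, 14, 15)
0.030 253 316 (46, 47, 48) (20, 18, 19) (8, 8, 9) (13, 14, 15)
0.034 256 316 (46, 48, 49) (18, 19, 19) (9, 9, 9) (14, 14, 14)
0.038 260 316 (44, 46, 46) (13, 14, 13) (10, 11, 9) (12, 12, 13)
0.042 263 316 (44, 45, 47) (16, 16, 18) (10, 12, 11) (12, 11, 13)
0.046 267 316 (44, 46, 47) (12, 15, 14) (8, 7, 9) (12, 11, 10)
0.050 271 316 (43, 45, 46) (13, 14, 15) (11, 10, 10) (13, 14, 14)
0.054 276 316 (44, 45, 45) (11, 13, 14) (11, 9, 11) (10, 10, 12)
0.058 280 316 (38, 39, 40) (12, 11, 11) (10, 8, 10) (10, 9, 9)
0.062 285 316 (50, 52, 53) (17, 16, 16) (15, 15, 16) (17, 16, 17)
0.066 290 316 (43, 46, 46) (17, 18, 18) (16, 15, 15) (17, 18, 17)
```

The finger ends sit about 35 mm behind the reported TCP, so I need a reported TCP z of about 0.077 to grip the bar. I open here, descend and check for contact before closing.

```bash
python3 -m handwheel '[{"x":0,"y":0,"z":0,"rx":0,"ry":0,"rz":0},{"x":0,"y":0,"z":0,"rx":0,"ry":0,"rz":0},{"x":0,"y":0,"z":0,"rx":0,"ry":0,"rz":0},{"x":0,"y":0,"z":0,"rx":0,"ry":0,"rz":0},{"x":0,"y":0,"z":0,"rx":0,"ry":0,"rz":0},{"x":0,"y":0,"z":0.02,"rx":0,"ry":0,"rz":0},{"x":0,"y":0,"z":0.06,"rx":0,"ry":0,"rz":0},{"x":0,"y":0,"z":0.1,"rx":0,"ry":0,"rz":0}]' 0.6 30
python3 -m handwheel '[{"x":0,"y":0,"z":0.04,"rx":0,"ry":0,"rz":0},{"x":0,"y":0,"z":0.08,"rx":0,"ry":0,"rz":0},{"x":0,"y":0,"z":0.12,"rx":0,"ry":0,"rz":0},{"x":0,"y":0,"z":0.16,"rx":0,"ry":0,"rz":0},{"x":0,"y":0,"z":0.2,"rx":0,"ry":0,"rz":0},{"x":0,"y":0,"z":0.23,"rx":0,"ry":0,"rz":0},{"x":0,"y":0,"z":0.25,"rx":0,"ry":0,"rz":0},{"x":0,"y":0,"z":0.25,"rx":0,"ry":0,"rz":0}]' 0.6 30
```

```text
time: 17.7
tool_pos: [0.5275, 0.0368, 0.1269]
tool_rot: [-0.004, 1.0, 0.0, -0.0]
contact_force: [-0.1, -0.7, -0.1]
gripper_width: 0.051
grasp_force: 0.0
time: 18.7
tool_pos: [0.5276, 0.0367, 0.0774]
tool_rot: [-0.004, 1.0, -0.0, -0.0]
contact_force: [-0.1, 0.1, 0.4]
gripper_width: 0.0514
grasp_force: 0.0
```

```bash
python3 -m handwheel '[{"x":0,"y":0,"z":0,"rx":0,"ry":0,"rz":0},{"x":0,"y":0,"z":0,"rx":0,"ry":0,"rz":0},{"x":0,"y":0,"z":0,"rx":0,"ry":0,"rz":0},{"x":0,"y":0,"z":0,"rx":0,"ry":0,"rz":0},{"x":0,"y":0,"z":0,"rx":0,"ry":0,"rz":0},{"x":0,"y":0,"z":0,"rx":0,"ry":0,"rz":0},{"x":0,"y":0,"z":0,"rx":0,"ry":0,"rz":0},{"x":0,"y":0,"z":0,"rx":0,"ry":0,"rz":0}]' 0 40
```

```text
time: 19.7
tool_pos: [0.5282, 0.0371, 0.0781]
tool_rot: [-0.004, 1.0, 0.0, 0.0]
contact_force: [-0.8, 2.8, 5.8]
gripper_width: 0.0174
grasp_force: 40.6
```

```bash
python3 -m handwheel '[{"x":0,"y":0,"z":0,"rx":0,"ry":0,"rz":0},{"x":0,"y":0,"z":0,"rx":0,"ry":0,"rz":0},{"x":0,"y":0,"z":-0.01,"rx":0,"ry":0,"rz":0},{"x":0,"y":0,"z":-0.03,"rx":0,"ry":0,"rz":0},{"x":0,"y":0,"z":-0.06,"rx":0,"ry":0,"rz":0},{"x":0,"y":0,"z":-0.09,"rx":0,"ry":0,"rz":0},{"x":0,"y":0,"z":-0.12,"rx":0,"ry":0,"rz":0},{"x":0,"y":0,"z":-0.15,"rx":0,"ry":0,"rz":0}]' 0 80
python3 -m handwheel '[{"x":0,"y":0,"z":-0.03,"rx":0,"ry":0,"rz":0},{"x":0,"y":0,"z":-0.07,"rx":0,"ry":0,"rz":0},{"x":0,"y":0,"z":-0.12,"rx":0,"ry":0,"rz":0},{"x":0,"y":0,"z":-0.17,"rx":0,"ry":0,"rz":0},{"x":0,"y":0,"z":-0.22,"rx":0,"ry":0,"rz":0},{"x":0,"y":0,"z":-0.27,"rx":0,"ry":0,"rz":0},{"x":0,"y":0,"z":-0.31,"rx":0,"ry":0,"rz":0},{"x":0,"y":0,"z":-0.33,"rx":0,"ry":0,"rz":0}]' 0 80
```

```text
time: 20.7
tool_pos: [0.5278, 0.0367, 0.1082]
tool_rot: [-0.004, 1.0, -0.0, 0.0]
contact_force: [0.4, 0.7, -5.9]
gripper_width: 0.0162
grasp_force: 78.2
time: 21.7
tool_pos: [0.528, 0.0368, 0.1743]
tool_rot: [-0.004, 1.0, 0.0, 0.0]
contact_force: [0.7, 0.0, -6.2]
gripper_width: 0.016
grasp_force: 78.2
```

The dish is lifted, with about 6 N on the wrist. I turn it slowly by 102° in three calls.

```bash
python3 -m handwheel '[{"x":0,"y":0,"z":0,"rx":0,"ry":0,"rz":-0.006},{"x":0,"y":0,"z":0,"rx":0,"ry":0,"rz":-0.02},{"x":0,"y":0,"z":0,"rx":0,"ry":0,"rz":-0.04},{"x":0,"y":0,"z":0,"rx":0,"ry":0,"rz":-0.065},{"x":0,"y":0,"z":0,"rx":0,"ry":0,"rz":-0.09},{"x":0,"y":0,"z":0,"rx":0,"ry":0,"rz":-0.115},{"x":0,"y":0,"z":0,"rx":0,"ry":0,"rz":-0.14},{"x":0,"y":0,"z":0,"rx":0,"ry":0,"rz":-0.165}]' 0 80
python3 -m handwheel '[{"x":0,"y":0,"z":0,"rx":0,"ry":0,"rz":-0.025},{"x":0,"y":0,"z":0,"rx":0,"ry":0,"rz":-0.05},{"x":0,"y":0,"z":0,"rx":0,"ry":0,"rz":-0.075},{"x":0,"y":0,"z":0,"rx":0,"ry":0,"rz":-0.1},{"x":0,"y":0,"z":0,"rx":0,"ry":0,"rz":-0.125},{"x":0,"y":0,"z":0,"rx":0,"ry":0,"rz":-0.15},{"x":0,"y":0,"z":0,"rx":0,"ry":0,"rz":-0.175},{"x":0,"y":0,"z":0,"rx":0,"ry":0,"rz":-0.2}]' 0 80
python3 -m handwheel '[{"x":0,"y":0,"z":0,"rx":0,"ry":0,"rz":-0.025},{"x":0,"y":0,"z":0,"rx":0,"ry":0,"rz":-0.05},{"x":0,"y":0,"z":0,"rx":0,"ry":0,"rz":-0.075},{"x":0,"y":0,"z":0,"rx":0,"ry":0,"rz":-0.1},{"x":0,"y":0,"z":0,"rx":0,"ry":0,"rz":-0.125},{"x":0,"y":0,"z":0,"rx":0,"ry":0,"rz":-0.15},{"x":0,"y":0,"z":0,"rx":0,"ry":0,"rz":-0.175},{"x":0,"y":0,"z":0,"rx":0,"ry":0,"rz":-0.19}]' 0 80
python3 - <<'E'
from h import *
s=readout.read_state();M=R.from_quat(s['tool_rot']).as_matrix();print(np.degrees(np.arctan2(M[1,0],M[0,0])),s['joint_positions'][5])
w=read_camera('wrist')
z=read_camera('side');c=cv2.resize(z[100:233,275:408],None,fx=3,fy=3,interpolation=cv2.INTER_CUBIC)
o=np.zeros((400,800,3),np.uint8);o[:,:400]=w[:,120:520];o[:399,400:799]=c;cv2.imwrite('pics/end.png',o)
E
```

```text
time: 22.7
tool_pos: [0.5274, 0.0367, 0.1732]
tool_rot: [-0.262, 0.965, 0.0, -0.0]
contact_force: [0.3, 0.1, -5.6]
gripper_width: 0.0167
grasp_force: 78.2
time: 23.7
tool_pos: [0.5273, 0.0367, 0.1731]
tool_rot: [-0.547, 0.837, 0.0, -0.0]
contact_force: [0.2, 0.2, -5.9]
gripper_width: 0.0162
grasp_force: 78.2
time: 24.7
tool_pos: [0.5274, 0.0367, 0.1731]
tool_rot: [0.769, -0.64, -0.0, 0.0]
contact_force: [-0.4, -0.3, -4.7]
gripper_width: 0.0159
grasp_force: 78.2
-79.51768575617804 -1.6841802225868399
```

View pics/end.png

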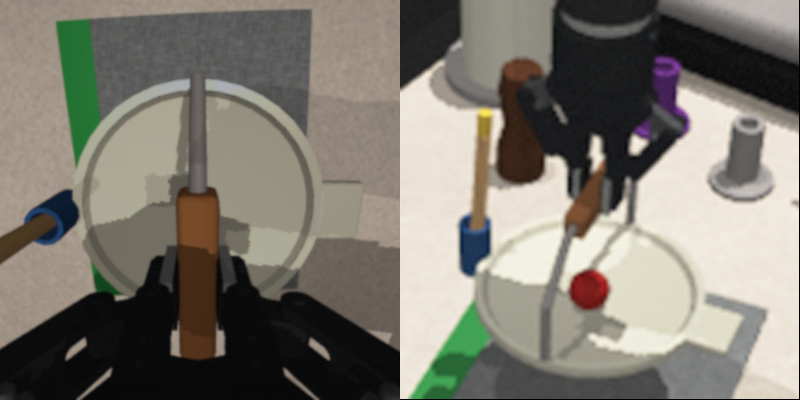

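The final view shows the dish level, the tomato in its middle at (588,289) in the side half, the pick standing in the holder and the holder towards the green edge. I let it settle and hand in.

```bash
python3 -m handwheel '[{"x":0,"y":0,"z":0,"rx":0,"ry":0,"rz":0},{"x":0,"y":0,"z":0,"rx":0,"ry":0,"rz":0},{"x":0,"y":0,"z":0,"rx":0,"ry":0,"rz":0},{"x":0,"y":0,"z":0,"rx":0,"ry":0,"rz":0},{"x":0,"y":0,"z":0,"rx":0,"ry":0,"rz":0},{"x":0,"y":0,"z":0,"rx":0,"ry":0,"rz":0},{"x":0,"y":0,"z":0,"rx":0,"ry":0,"rz":0},{"x":0,"y":0,"z":0,"rx":0,"ry":0,"rz":0}]' 0 80
python3 -c "
from plant import ctrl
print(ctrl.job_done())"
```

```text
time: 25.8
tool_pos: [0.5278, 0.0368, 0.1737]
tool_rot: [0.768, -0.641, 0.0, 0.0]
contact_force: [-0.1, -0.0, -4.9]
gripper_width: 0.0161
grasp_force: 78.2
the job is handed in; nothing more can be done
None
```

I handed the job in at 25.8 s (verdict not shown): the pick stands in the blue holder, and the dish is held still and level about 10 cm above the mat's middle, holder to the green edge within about 3° and tomato in its middle, after one grasp that closed on nothing and was redone lower.

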